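# Slide the drip tray home under the drying stand and bolt it

## Robot

A 6-joint arm with a two-finger parallel gripper is mounted at the origin on the work surface; the furniture and walls round the work are solid. World frame = base frame: x ahead of the robot, y to its left, z up, the work surface at z = 0. Lengths are in mm, angles in rad, forces in N, time in s.
With the tool pointing down it reaches from about 350 to 975 mm from the base axis. Payload 7.1 kg.
Tool frame: the origin (TCP) lies at the very end of the fingers, on their centre line; the grasp point (between the pads) lies 19 mm behind it; z points along the fingers, y is the direction in which the jaws open and shut (so a half turn about z gives the same grasp; the last joint's range is limited). The gripper opens to 88 mm and grips with 3 to 60 N. Pads are 20 mm wide; open, the fingers measure 115 mm over their backs; the gripper's body (75 mm by 178 mm) begins 61 mm behind the grasp point.
Start: joints at [-1.161, 0.423, 1.63, -0, 1.089, -0.019], TCP at [259.877, -568.391, 222.675] pointing down, gripper open.
Joint ranges: [-3, 3], [-0.9, 2.11], [0.09, 2.58], [-1.31, 4.45], [0.11, 2.69], [-2.54, 2.54]. Speed limits (rad/s): [2.39, 2.39, 3.01, 3.14, 3.14, 3.14].

## Interface

Orientations are given as a rotation vector (axis times angle).
In Python, from workcell import monitor, vision, order, find_in, regions_of, place_of gives the robot as it stands. The module is installed in compiled form; this text tells all that it offers.
- The arm moves only by the tool carry_out, never from a script. Its argument "targets" is a list of rows, each a list of 3 entries, a list of its own where there are three numbers: the turn, a rotation vector about the world's x, y, z in degrees, then the shift along the world's x, y, z in mm, then the finger opening in mm, from 0 to 87.8. In form: [[[rx, ry, rz], [x, y, z], hand], ...]. A call has 1 to 10 rows; each row is the pose to reach, as a shift and turn from the pose commanded when the call began; what a row does not reach only later rows make up. A row lasts 1/12 s, in which the tool goes at most 41.7 mm and 7.16 degrees, less where a joint would pass 70% of its speed; a pose out of reach is approached as far as the arm can. A call with a gripper value outside its range is refused whole. The fingers move at their own pace and stop on an object; the grip force is fixed at half the most. Time passes only in rows, so rows that repeat a pose let the fingers close. It gives the time, the measured TCP pose, the force and the opening at its end, in the units of the state.
- monitor.get_obs(): the state, without advancing time (a new reading comes with each control period).
- vision.get_image(name): name is "scene" or "top"; returns the picture (480x640x3 uint8, red, green, blue); there is no depth.
- vision.camera_model(name): a dict with "K" (3x3 intrinsics, pixels), "rvec" (rotation vector, rad) and "tvec" (3), from world to camera coordinates, as OpenCV has them. Camera axes: x right, y down, z forward; pixel columns grow to the right and rows downward; lengths in mm; the calibration is good to about 2 mm. A picture is of the moment at which its call begins. camera_model takes no time and is no camera call.
- order.close_job(): hands the job in, once; it reports no verdict.
Trained networks look in the newest picture that a camera, given by its name, has taken for a name from the list of things; names that differ only in an ending like _2 or _b are one class to them, and where a whole thing is asked for, a point or a joint stands for the part that bears it (a point fixed in the world has none). Each returns a list of dicts, best first, with "confidence" (0 to 1); they miss things now and then, are a little off and sometimes report something else, mostly with a low value. They report only what shows in the picture. A call takes as long as a camera call. They do not tell look-alikes from the thing itself.
- find_in(query, camera): "point" ([x, y, z] in mm, in the coordinates of the camera as it stood for that picture, good to about 4 mm: the middle of the surface that is visible of it).
- regions_of(query, camera): "mask" (480x640 bool, what is visible of it).
- place_of(query, camera): "point" ([x, y, z] in mm, in the coordinates of the camera as it stood for that picture, good to about 4 mm: a listed point, or the origin of a listed thing).
The state is a dict: "t": time; "qpos": joint angles; "qvel": joint speeds; "joint_torque": joint torques, N m; "ee_pos": TCP position; "orientation": TCP orientation; "ft_force": force on the tool from outside, world axes, zero at the start; "moment": the same for the moment, N m; "width": finger opening in mm.
Only numpy, scipy, OpenCV 4.12 (cv2) and the standard library are available. Lean on these libraries where they do the work, as an engineer would, in place of code of your own. Each camera call takes 0.05 s, during which the arm holds its last target.

## Task

Slide the drip tray back into the bay under the white drying stand, gently feeling for the hidden guide rails so that it lines up between them, until its blue front plate sits flush against the stand. Then push the red-knobbed drop bolt all the way down in front of the plate, and let go. Never force the tray against the stand, and leave the other things where they are.

Things in the scene. Friction and masses are not known exactly. Their poses are not given: they have to be found in the camera images.
- tray: Loose drip tray flat on the table, 0.2 to 0.42 kg. Origin: table level, centre of the back face of its blue front plate; x to the far end (goes in first), y left, z up. Aluminium pan: x 0 to 94 mm, y -45 to 45, 20 high. Blue plate: x -6 to 0, 132 wide, 40 high. Black upright grip fin: x -50 to -6, y -7 to 7, z 4 to 60. Fully home: this origin at x = 0 in the stand's frame.
- tray_grip (a point): Grip point in the black fin of the tray, at (-34, 0, 46) mm in the tray's frame; pinch it from above across the 14 mm thickness (the tray's y). Dragging the tray along the table takes about 2 to 5 N.
- stand: White drying stand fixed to the table, a low hood 108 mm deep, 126 wide, 44 high; a 5 mm rim and two small dishes on top. Origin: table level, centre of its front face; x points into the bay, y left, z up. The bay is open in front, the table is its floor: 110 mm wide, 36 high, 102 deep. Pressing tray and stand together with over 25 N counts as forcing.
- stand_mouth (a point): Centre of the bay's mouth, at (0, 0, 18) mm in the stand's frame. Started 18 mm deep with its centre at y = -8 mm, a tray is free of both hidden rails; moved left from there it meets the left rail. It runs free between both rails 1.5 mm right of where it touches the left one.
- bolt_top (a point): Top centre of the red knob (20 mm across) of the drop bolt, at (-12, -50) mm in the stand's frame; 80 mm above the table when up, 66 when down. Its 8 mm pin, tip 46 mm up when raised, hangs in a bracket (x -20 to 14, y -63 to -37, z 44 to 56); the front plate passes below. Down, it stands 2 mm before the home plate; if the tray is not home it lands on the plate.
- bolt (a joint): Drop bolt: 0 up, 0.014 m fully down. Press it straight down; it moves against about 2.5 N of friction and stays where it is left.
- dropper: Bystander: white plastic dropper bottle, 31 mm across, 66 mm high, standing loose near the robot; origin at its foot.
- paste: Bystander: white screw-lid paste jar, 47 mm across, 54 mm high, loose; origin at its foot.
- flask: Bystander: small clear hourglass-shaped flask, 41 mm across, 66 mm high, loose; origin at its foot.
- stand_rails (a point): Point on the stand's centre line at (34, 0, 18) mm in its frame, where the right guide rail begins. Two rigid upright rails parallel to x, 93 mm apart inside, both blunt-ended, 30 high. Their middle is NOT here: it lies anywhere from y = -7 to 7 mm, set anew each time and not listed. The left rail begins 2 mm behind the front face, the right one 34 mm.
Things that resemble listed ones, but are neither listed nor needed, are in the scene too. What is shaped like the tray but orange is not meant.

How it is judged (in metres and radians):
On the way, in this order (a step that is already met when the one before it is completed fails the run):
1. the tray runs between the guides, at least 45 mm into the bay, with the bolt still up (x of tray in the frame of stand above -0.049 m and angle between the x axis of tray and the x axis of stand, either way round below 0.06 rad and y of tray in the frame of stand between -0.01 and 0.01 m and value of joint bolt below 0.005 m), for 0.2 s.
2. the tray is fully home, its front plate flush with the stand, with the bolt still up (x of tray in the frame of stand above -0.0025 m and value of joint bolt below 0.005 m), for 0.2 s.
At the end, for the whole second after the job is handed in: The tray lies flat and at rest on the table under the stand, its front plate within 2.5 mm of the stand's front face, square to the stand within 0.04 rad and within 10 mm of its centre line, and the bolt is down by at least 11.5 of its 14 mm (x of tray in the frame of stand above -0.0025 m and y of tray in the frame of stand between -0.01 and 0.01 m and angle between the x axis of tray and the x axis of stand, either way round below 0.04 rad and height (world z) of tray below 0.003 m and angle between tray's own z axis and vertical below 0.03 rad and value of joint bolt above 0.0115 m and linear speed of tray below 0.01 m/s); the robot touches nothing.
It fails at once if the tray is pressed against the stand, its guides or its bolt with more than 25 N (contact force between tray and stand above 25 N).
It fails at once if the dropper bottle, the paste jar or the flask is moved more than 20 mm (distance of any of dropper, paste, flask from where it was at the start of the episode above 0.02 m).
It also fails if it takes over 72 s, if anything falls off the work surface, if the arm or the gripper's body presses on something with over 40 N, if the wrist force passes 120 N, or if a joint passes its speed limit or range.

## Working session

There is one attempt and no reset: what is moved stays moved. The work goes in short steps, Python scripts to look and compute and a tool call to move; the robot and the scene stay as the last step left them, time stands still between calls to the robot, and variables do not carry over. Pictures are saved under pics/ and viewed, and the job is handed in when it is done.

Besides the shell and the picture viewer there is one more tool, called after "Emit:" as name([rows], argument=value, ...), one row to a line, values as JSON. carry_out: Moves the arm, as the interface text tells. Its arguments: {"type":"object","properties":{"targets":{"type":"array","items":{"type":"array"}}},"required":["targets"]}

```bash
mkdir -p pics; cat > h.py <<'E'
import numpy as np, cv2
from workcell import monitor, vision, order, find_in, regions_of, place_of
def cam(n):
    m=vision.camera_model(n); K=np.array(m['K'],float); R=cv2.Rodrigues(np.array(m['rvec'],float))[0]; t=np.array(m['tvec'],float).ravel()
    return K,R,t
def toworld(p,n):
    K,R,t=cam(n); return R.T@(np.array(p)-t)
def proj(P,n):
    K,R,t=cam(n); q=K@(R@np.array(P,float)+t); return q[:2]/q[2]
def pix(uv,z,n):
    K,R,t=cam(n); d=R.T@np.linalg.inv(K)@np.array([uv[0],uv[1],1.]); c=-R.T@t
    return c+d*(z-c[2])/d[2]
def save(n,f):
    im=vision.get_image(n); cv2.imwrite('pics/'+f,im[:,:,::-1]); return im
E
python3 - <<'E'
from h import *
o=monitor.get_obs(); print(o)
for n in('scene','top'):
    save(n,n+'0.png')
    for q in ('tray','tray_grip','stand','stand_mouth','bolt_top','dropper','paste','flask'):
        for d in place_of(q,n)[:3]: print(n,q,round(d['confidence'],2),toworld(d['point'],n).round(1))
E
```

```text
{'t': 0.0, 'qpos': array([-1.16104357e+00,  4.23834423e-01,  1.63069481e+00, -9.04382461e-07,
        1.08856818e+00, -1.89728349e-02]), 'qvel': array([-0.00012654,  0.00219577, -0.00020203,  0.00123421, -0.00054297,
       -0.0004097 ]), 'joint_torque': array([-1.49622396e-03, -5.44634485e+01, -2.73665106e+01,  6.44056569e-02,
        2.28396471e-02, -1.34722177e-04]), 'ee_pos': array([ 259.63867307, -567.91105466,  221.90380461]), 'orientation': array([-3.06824596e+00, -6.67981494e-01,  4.59922462e-04]), 'ft_force': array([ 0.1264544 , -0.03633504,  0.17836268]), 'moment': array([-0.06406502, -0.01693838, -0.07256698]), 'width': 88.1978474329791}
scene tray 0.76 [486.6 -58.2  -2.9]
scene tray 0.55 [ 1.935e+02 -3.654e+02 -2.000e-01]
scene tray_grip 0.76 [ 211.1 -395.8   46.6]
scene tray_grip 0.63 [454.5 -62.   47.9]
scene tray_grip 0.46 [ 297.2 -256.5   -1.3]
scene stand 0.68 [ 565.7 -305.2   -1.5]
scene stand_mouth 0.91 [ 566.5 -302.6   19.2]
scene dropper 0.78 [ 302.  -257.1    0. ]
scene dropper 0.61 [456.8 -62.6  48.1]
scene dropper 0.58 [367.3  12.3  -3.2]
scene paste 0.72 [ 321.9 -409.9    2.8]
top tray 0.85 [488.  -58.4  -1.8]
top tray 0.62 [ 189.  -368.6   -1.6]
top tray_grip 0.89 [452.7 -56.9  42.4]
top tray_grip 0.85 [ 209.  -397.8   42.7]
top stand 0.77 [ 566.2 -307.1   -0.8]
top stand_mouth 0.69 [ 563.7 -304.7   14.3]
top dropper 0.55 [ 300.6 -257.2   -2.6]
top paste 0.88 [ 321.6 -411.3    4.4]
top flask 0.8 [365.4   7.   -0.7]
```

View pics/scene0.png

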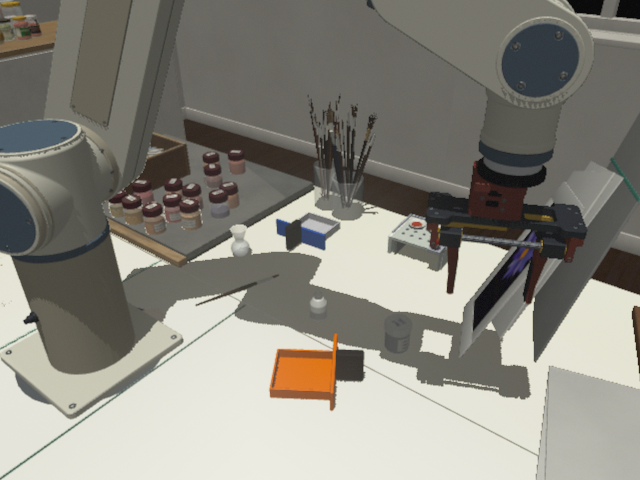

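View pics/top0.png

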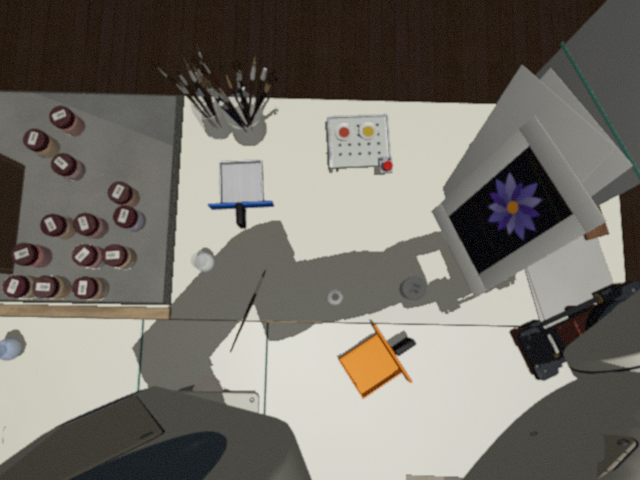

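The blue tray is at top pixel (241,190), with its fin at (241,215). The stand is at (357,142) and its red knob at (387,165). The orange look-alike at (375,362) is not the tray. Next I'll enlarge the stand and tray to refine their poses.

```bash
python3 - <<'E'
from h import *
im=cv2.imread('pics/top0.png')
a=cv2.resize(im[100:190,310:410],None,fx=6,fy=6,interpolation=cv2.INTER_CUBIC)
b=cv2.resize(im[150:240,195:285],None,fx=6,fy=6,interpolation=cv2.INTER_CUBIC)
cv2.imwrite('pics/c1.png',a);cv2.imwrite('pics/c2.png',b)
for n,q in(('top','stand'),('top','tray'),('scene','tray')):
    for d in regions_of(q,n)[:1]:
        m=d['mask'].astype(np.uint8); r=cv2.minAreaRect(np.argwhere(m)[:,::-1].astype(np.float32)); print(n,q,d['confidence'],r, cv2.boxPoints(r))
for n in('top','scene'):
  for d in find_in('bolt',n)[:2]+find_in('bolt_top',n)[:2]+place_of('bolt_top',n)[:2]: print(n,d['confidence'],toworld(d['point'],n))
K,R,t=cam('top'); print(-R.T@t, R)
E
```

```text
top stand 0.79 ((358.767822265625, 143.23081970214844), (57.738189697265625, 63.104881286621094), 87.87889862060547) [[326.16852  115.54932 ]
 [389.23016  113.213684]
 [391.36713  170.91232 ]
 [328.30548  173.24796 ]]
top tray 0.91 ((240.0418701171875, 193.87896728515625), (68.5413818359375, 65.06912231445312), 87.27368927001953) [[205.91403 161.19458]
 [270.90952 158.09955]
 [274.1697  226.56335]
 [209.17422 229.65839]]
scene tray 0.89 ((308.0, 230.5), (37.0, 62.0), 90.0) [[277. 212.]
 [339. 212.]
 [339. 249.]
 [277. 249.]]
top 0.38 [ 557.87266124 -351.27976057   76.01000627]
top 0.43 [ 560.29449919 -356.93638078   81.4668688 ]
top 0.22 [ 619.99091944 -302.07363774   42.60252993]
scene 0.22 [ 287.80434022 -262.02337986   31.62952693]
[ 287.3697088  -207.58859293  918.76546372] [[ 0.0205159  -0.99963552  0.01754769]
 [-0.99078242 -0.02267857 -0.13355103]
 [ 0.13390031 -0.01464602 -0.99088657]]
```

View pics/c1.png

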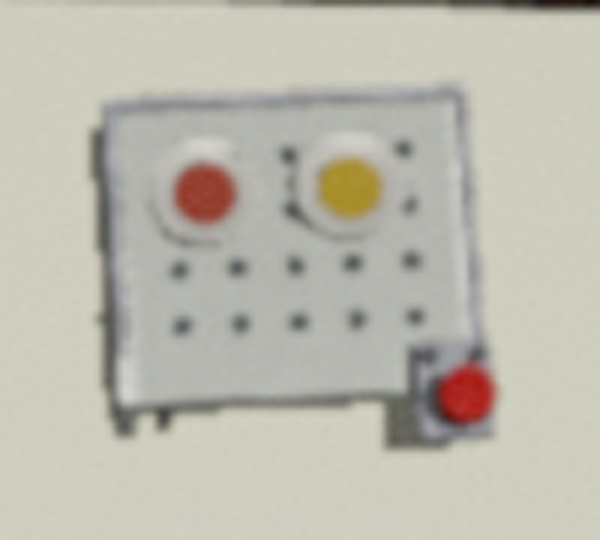

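View pics/c2.png

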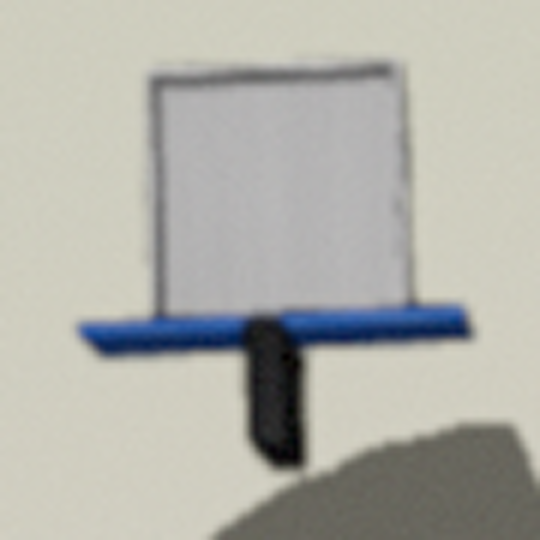

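```bash
cat >> h.py <<'E'
from scipy.optimize import least_squares
def T(p,L):
    x,y,a=p; L=np.array(L,float); c,s=np.cos(a),np.sin(a)
    return np.c_[x+c*L[:,0]-s*L[:,1], y+s*L[:,0]+c*L[:,1], L[:,2]]
def box(x0,x1,y0,y1,z0,z1):
    v=[(x,y,z) for x in(x0,x1) for y in(y0,y1) for z in(z0,z1)]
    return v,[(i,j) for i in range(8) for j in range(i) if bin(i^j).count('1')==1]
TR=[box(0,94,-45,45,0,20),box(-6,0,-66,66,0,40),box(-50,-6,-7,7,4,60)]
ST=[box(0,108,-63,63,0,49),box(-20,14,-63,-37,44,56)]
def draw(im,p,M,n,c):
    for v,e in M:
        w=[proj(q,n) for q in T(p,v)]
        for i,j in e: cv2.line(im,*[tuple(int(round((k+.5)*S)) for k in w[m]-O) for m in(i,j)],c,1,cv2.LINE_AA)
E
cat > fit.py <<'E'
import h
from h import *
def un(l,O): return [((np.array(p)+.5)/6-.5)+O for p in l]
st=[((108,63,49),(105,103)),((108,-63,49),(462,90)),((0,63,49),(118,408))]
tr=[((94,45,20),(150,73)),((94,-45,20),(405,63)),((0,66,40),(80,323)),((0,-66,40),(465,307))]
for nm,l,O,p0,M in(('stand',st,(310,100),(566,-305,0),ST),('tray',tr,(195,150),(487,-58,0),TR)):
    uv=un([b for a,b in l],O)
    f=lambda p:np.ravel([proj(q,'top')-u for q,u in zip(T((p[0],p[1],p[2]/100),[a for a,b in l]),uv)])
    r=least_squares(f,p0); p=(r.x[0],r.x[1],r.x[2]/100); print(nm,np.round(p,4),r.fun.round(2))
    for n,f0 in(('top','top0'),('scene','scene0')):
        im=cv2.imread(f'pics/{f0}.png'); c=proj((p[0],p[1],20),n); O2=np.round(c-50); x,y=O2.astype(int)
        h.S=5; h.O=O2
        a=cv2.resize(im[y:y+100,x:x+100],None,fx=5,fy=5,interpolation=cv2.INTER_CUBIC); draw(a,p,M,n,(0,255,0)); cv2.imwrite(f'pics/ov_{nm}_{n}.png',a)
a=[cv2.imread(f'pics/ov_{m}_{n}.png')for m in('stand','tray')for n in('top','scene')]
cv2.imwrite('pics/ov.png',cv2.resize(np.vstack([np.hstack(a[:2]),np.hstack(a[2:])]),(600,600)))
E
python3 fit.py
```

```text
stand [ 5.639874e+02 -3.024721e+02  6.930000e-02] [-0.6   0.14  0.65 -0.08 -0.04 -0.06]
tray [ 4.850002e+02 -6.102330e+01  6.390000e-02] [-0.39 -0.35  0.19 -0.24 -0.54  0.2   0.74  0.35]
```

View pics/ov.png

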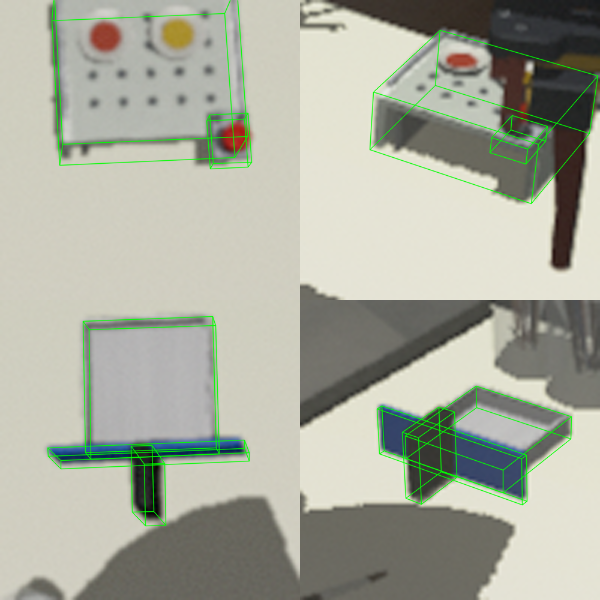

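The overlay fits the tray and stand to about 1–2 mm, with stand yaw about 0.069 and tray yaw about 0.064. Next I'll move above the fin.

Emit:
carry_out([
  [[0,0,-4],[14,36,0],40],
  [[0,0,-8],[28,72,0],40],
  [[0,0,-12],[42,110,0],40],
  [[0,0,-16],[56,148,0],40],
  [[0,0,-20.9],[70,186,0],40],
  [[0,0,-20.9],[84,222,0],40],
  [[0,0,-20.9],[98,258,0],40],
  [[0,0,-20.9],[112,295,0],40],
  [[0,0,-20.9],[126,332,0],40],
  [[0,0,-20.9],[140,369,0],40],
])

```text
t: 2.18
ee_pos: [400.2, -197.7, 223.0]
orientation: [3.14, 0.1, 0.001]
ft_force: [0.9, 0.2, -0.2]
width: 40.1
```

Emit:
carry_out([
  [[0,0,0],[14,36,-20],40],
  [[0,0,0],[28,72,-50],40],
  [[0,0,0],[42,108,-80],40],
  [[0,0,0],[51.5,135,-105],40],
  [[0,0,0],[51.5,135.7,-120],40],
  [[0,0,0],[51.5,135.7,-120],40],
])

```text
t: 2.68
ee_pos: [449.5, -61.2, 99.4]
orientation: [-3.138, -0.106, 0.009]
ft_force: [-1.0, -0.3, 0.1]
width: 40.0
```

```bash
python3 - <<'E'
from h import *
import h
o=monitor.get_obs(); print(o['t'],o['ee_pos'],o['orientation'],o['ft_force'],o['width'])
for n in('top','scene'): save(n,n+'1.png')
a=cv2.imread('pics/scene1.png'); b=cv2.imread('pics/top1.png')
h.S=4
cv2.imwrite('pics/d1.png',np.hstack([cv2.resize(a[150:290,260:460],None,fx=3,fy=3,interpolation=3),cv2.resize(a[150:290,260:280],None,fx=1,fy=3)])[:, :600])
cv2.imwrite('pics/d2.png',cv2.resize(b[130:250,180:300],None,fx=4,fy=4,interpolation=3))
cv2.imwrite('pics/d3.png',cv2.resize(a[205:275,380:460],None,fx=8,fy=8,interpolation=3))
E
```

```text
2.6833 [449.54574219 -61.18937351  99.42382884] [-3.13842422 -0.10608571  0.00928929] [-0.9864185  -0.30154593  0.06154896] 39.962752992462995
```

View pics/d1.png

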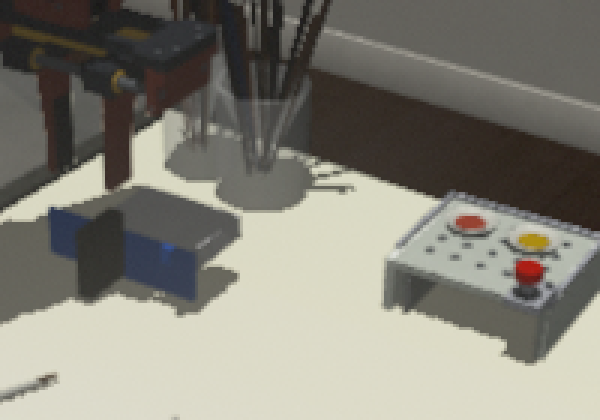

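View pics/d2.png

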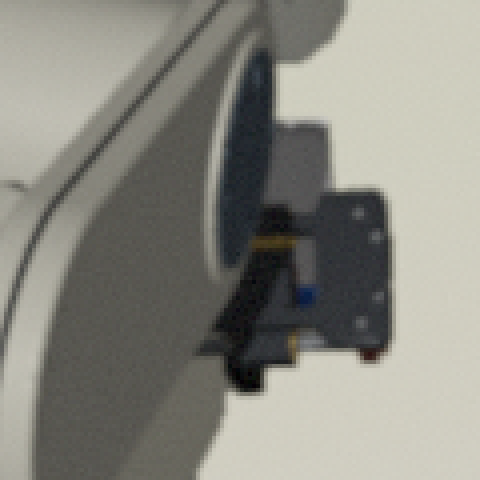

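View pics/d3.png

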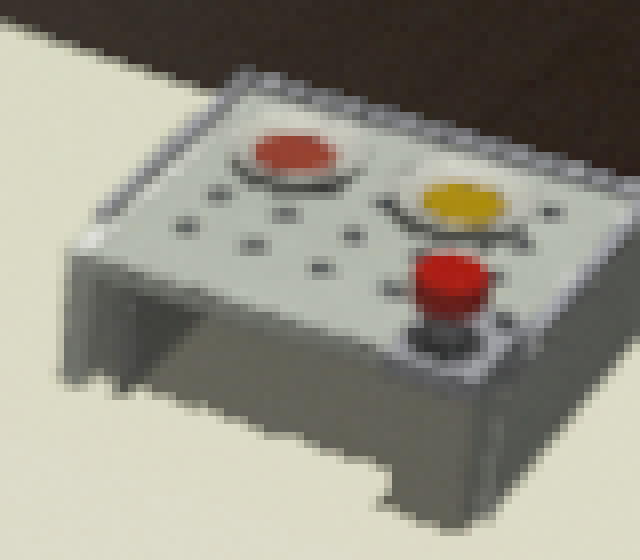

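The scene camera now sees the stand clear of the arm. The left rail's blunt end shows near d3 (125,340). I'll fit the stand pose with both cameras.

```bash
cat > fit2.py <<'E'
import h
from h import *
def un(l,O,s): return [((np.array(p)+.5)/s-.5)+O for p in l]
top=[((108,63,49),(105,103)),((108,-63,49),(462,90)),((0,63,44),(118,408)),((0,-37,44),(410,393))]
sc=[((0,63,0),(65,381)),((0,-63,0),(458,530)),((0,63,44),(70,253)),((108,63,49),(243,72))]
ut=un([b for a,b in top],(310,100),6); us=un([b for a,b in sc],(380,205),8)
# knob centre constraint too
def f(p):
    q=(p[0],p[1],p[2]/100)
    a=[proj(P,'top')-u for P,u in zip(T(q,[a for a,b in top]),ut)]
    b=[proj(P,'scene')-u for P,u in zip(T(q,[a for a,b in sc]),us)]
    return np.ravel(a+b)
r=least_squares(f,(564,-302,6)); p=(r.x[0],r.x[1],r.x[2]/100); print(np.round(p,4)); print(r.fun.round(2).reshape(-1,2).tolist())
for sel,nm in((slice(0,8),'top'),(slice(8,16),'scene')):
    r2=least_squares(lambda x:f(x)[sel],(564,-302,6)); print(nm,r2.x.round(2),r2.fun.round(2))
im=cv2.imread('pics/scene1.png'); h.O=np.array((380,205)); h.S=8
a=cv2.resize(im[205:275,380:460],None,fx=8,fy=8,interpolation=cv2.INTER_CUBIC)
draw(a,p,[box(0,108,-63,63,0,44),ST[1],box(2,102,39.5,40,0,30)],'scene',(0,255,0)); cv2.imwrite('pics/e1.png',a)
for m in (-7,-5,-3,0): print(m, [(((proj(T(p,[(2,46.5+m,z)])[0],'scene')-h.O)+.5)*8-.5).round(0) for z in (0,30)])
print('knob',T(p,[(-12,-50,80)]), (((proj(T(p,[(-12,-50,80)])[0],'scene')-h.O)+.5)*8-.5).round(0))
E
python3 fit2.py
```

```text
[ 5.652030e+02 -3.020778e+02  5.820000e-02]
[[-0.22, -0.77], [1.06, -0.34], [-0.34, -0.24], [-0.25, 0.74], [-1.77, 0.69], [2.56, 0.31], [-1.32, -0.51], [-0.13, -0.28]]
top [ 565.02 -302.65    7.12] [-0.6  -0.28  0.64 -0.61 -0.05  0.24  0.01  0.61]
scene [ 565.27 -301.34    3.37] [-1.7   0.25  1.94  0.53 -1.24 -0.94  0.96 -0.34]
-7 [array([131., 409.]), array([138., 316.])]
-5 [array([124., 407.]), array([131., 313.])]
-3 [array([118., 405.]), array([124., 311.])]
0 [array([108., 401.]), array([114., 308.])]
knob [[ 556.13074804 -352.69099966   80.        ]] [444. 276.]
```

View pics/e1.png

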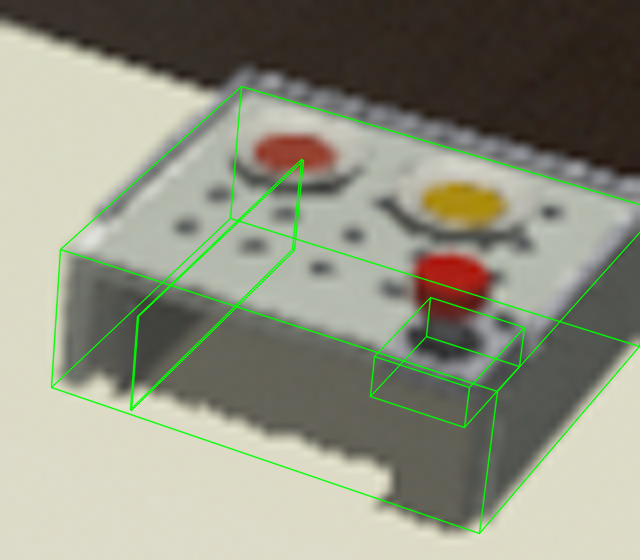

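Emit:
carry_out([
  [[0,0,0],[0,0,-20],40],
  [[0,0,0],[0,0,-40],40],
  [[0,0,0],[0,0,-60],40],
  [[0,0,0],[0,0,-74],40],
  [[0,0,0],[0,0,-74],40],
  [[0,0,0],[0,0,-74],30],
])

```text
t: 3.28
ee_pos: [451.8, -64.8, 29.6]
orientation: [3.14, 0.098, 0.001]
ft_force: [-0.7, -0.4, 1.4]
width: 36.3
```

```bash
python3 - <<'E'
from h import *
o=monitor.get_obs(); print(o['t'],o['ee_pos'],o['orientation'],o['ft_force'],o['width'])
a=save('scene','scene2.png')[:,:,::-1]
cv2.imwrite('pics/f1.png',cv2.resize(a[170:270,250:370],None,fx=5,fy=5,interpolation=3))
E
```

```text
3.2833 [451.83022206 -64.80306198  29.63898129] [3.13984801e+00 9.80973876e-02 1.14836412e-03] [-0.6654494  -0.37912185  1.3669922 ] 36.30107792750857
```

View pics/f1.png

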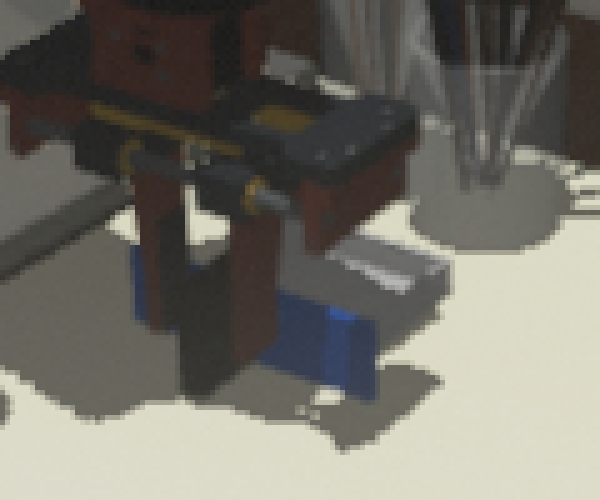

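The fingers straddle the fin, one on each side at f1 (160,270) and (255,290). Closing now.

Emit:
carry_out([
  [[0,0,0],[0,0,0],20],
  [[0,0,0],[0,0,0],14],
  [[0,0,0],[0,0,0],8],
  [[0,0,0],[0,0,0],4],
  [[0,0,0],[0,0,0],4],
  [[0,0,0],[0,0,0],4],
  [[0,0,0],[0,0,0],4],
])

```text
t: 3.92
ee_pos: [452.1, -63.8, 29.7]
orientation: [3.14, 0.1, 0.003]
ft_force: [-0.6, -0.3, 9.2]
width: 13.9
```

Emit:
carry_out([
  [[0,0,0],[-10,-0.6,0],4],
  [[0,0,0],[-20,-1.2,0],4],
  [[0,0,0],[-30,-2,0],4],
  [[0,0,0],[-36,-2.4,0],4],
  [[0,0,0],[-36,-10,0],4],
  [[0,0,0],[-36,-25,0],4],
  [[0,0,0],[-36,-40,0],4],
  [[0,0,0],[-36,-55,0],4],
  [[0,0,0],[-36,-70,0],4],
  [[0,0,0],[-36,-85,0],4],
])

```text
t: 4.75
ee_pos: [414.7, -148.6, 29.3]
orientation: [-3.139, -0.101, -0.0]
ft_force: [0.6, 7.9, 11.7]
width: 13.9
```

Emit:
carry_out([
  [[0,0,0],[0,-18,0],4],
  [[0,0,0],[0,-36,0],4],
  [[0,0,0],[0,-54,0],4],
  [[0,0,0],[0,-72,0],4],
  [[0,0,0],[0,-90,0],4],
  [[0,0,0],[0,-108,0],4],
  [[0,0,0],[0,-126,0],4],
  [[0,0,0],[0,-144,0],4],
  [[0,0,0],[0,-160,0],4],
  [[0,0,0],[0,-170,0],4],
])

```text
t: 5.58
ee_pos: [414.7, -318.9, 29.3]
orientation: [-3.139, -0.1, 0.0]
ft_force: [1.8, 7.1, 12.3]
width: 13.6
```

Emit:
carry_out([
  [[0,0,0],[0,0,0],4],
  [[0,0,0],[0,0,0],4],
])

```text
t: 5.75
ee_pos: [415.0, -319.8, 29.4]
orientation: [3.138, 0.1, 0.001]
ft_force: [-1.8, -4.0, 6.1]
width: 13.9
```

```bash
python3 - <<'E'
from h import *
o=monitor.get_obs(); print(o['t'],o['ee_pos'],o['orientation'],o['ft_force'],o['width'])
b=save('top','top3.png')[:,:,::-1]
a=save('scene','scene3.png')[:,:,::-1]
cv2.imwrite('pics/g1.png',np.vstack([cv2.resize(a[190:290,330:480],None,fx=4,fy=4,interpolation=3)]))
cv2.imwrite('pics/g2.png',cv2.resize(b[100:240,290:430],None,fx=4,fy=4,interpolation=3))
for n in ('top','scene'):
    for d in place_of('tray',n)[:3]: print(n,round(d['confidence'],2),toworld(d['point'],n).round(1))
E
```

```text
5.75 [ 415.03665057 -319.79322299   29.39289925] [3.13848146e+00 9.95718194e-02 1.42790275e-03] [-1.77197496 -3.97420959  6.12177552] 13.926364789511057
scene 0.71 [ 448.1 -319.1   -3.4]
scene 0.65 [ 194.9 -368.1   -2. ]
```

View pics/g1.png

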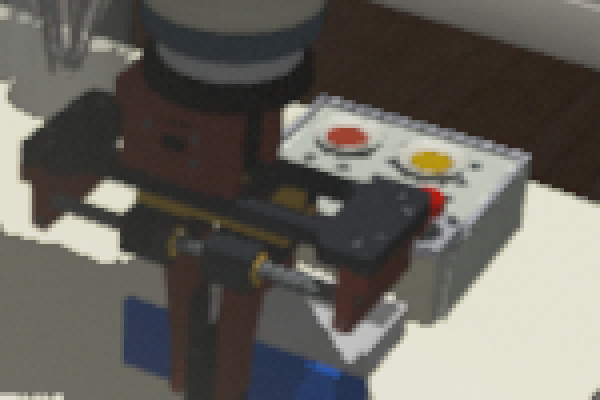

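View pics/g2.png

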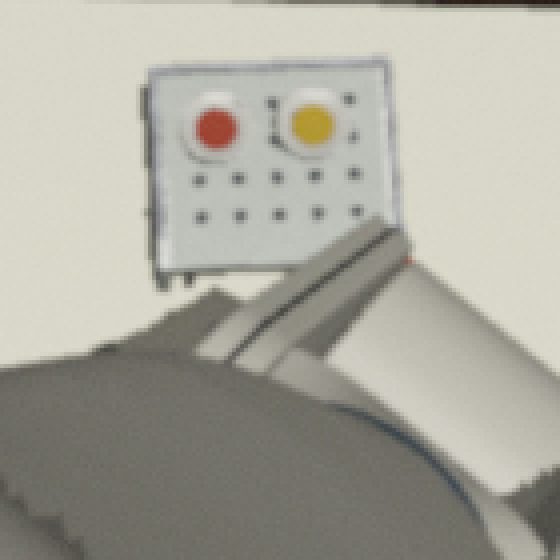

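```bash
python3 - <<'E'
from h import *
import h
p=(565,-302.5,.067); O=np.array((310,100))
f=lambda P:(((proj(T(p,[P])[0],'top')-O)+.5)*6-.5).round(0)
for y in (63,55): print('wall',y,f((0,y,0)))
for m in(-7,-5,-3,0,3): print(m,f((2,46.5+m,0)))
im=cv2.imread('pics/top0.png'); cv2.imwrite('pics/i1.png',cv2.resize(im[155:180,320:360],None,fx=15,fy=15,interpolation=0))
print('i1 map')
O=np.array((320,155)); g=lambda P:(((proj(T(p,[P])[0],'top')-O)+.5)*15-.5).round(0)
for y in (63,55): print('wall',y,g((0,y,0)))
for m in(-7,-5,-3,0,3): print(m,g((2,46.5+m,0)))
E
```

```text
wall 63 [112. 446.]
wall 55 [134. 445.]
-7 [177. 438.]
-5 [172. 438.]
-3 [166. 438.]
0 [158. 439.]
3 [150. 439.]
i1 map
wall 63 [131. 291.]
wall 55 [187. 288.]
-7 [294. 270.]
-5 [280. 271.]
-3 [266. 272.]
0 [246. 272.]
3 [225. 273.]
```

View pics/i1.png

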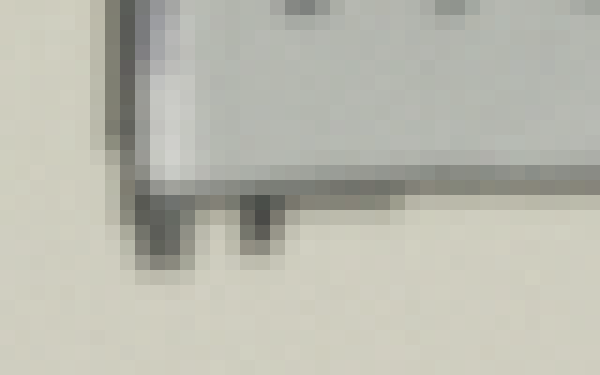

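Emit:
carry_out([
  [[0,0,0],[5,0.3,0],4],
  [[0,0,0],[10,0.7,0],4],
  [[0,0,0],[15,1,0],4],
  [[0,0,0],[20,1.3,0],4],
  [[0,0,0],[23,1.5,0],4],
  [[0,0,0],[25,1.7,0],4],
])

```text
t: 6.45
ee_pos: [438.1, -316.4, 29.5]
orientation: [-3.139, -0.102, 0.005]
ft_force: [-11.3, -2.3, 18.3]
width: 14.1
```

Emit:
carry_out([
  [[0,0,0],[-0.5,0,0.5],4],
  [[0,0,0],[-1,0,1],4],
  [[0,0,0],[-1,0,1],4],
])

```text
t: 6.7
ee_pos: [438.2, -316.3, 29.5]
orientation: [-3.139, -0.101, 0.002]
ft_force: [-3.3, 0.9, 4.6]
width: 13.8
```

```bash
python3 - <<'E'
from h import *
o=monitor.get_obs(); print(o['t'],o['ee_pos'],o['orientation'],o['ft_force'],o['moment'],o['width'])
a=save('scene','scene4.png')[:,:,::-1]
cv2.imwrite('pics/j1.png',np.vstack([cv2.resize(a[190:290,330:480],None,fx=5,fy=5,interpolation=3)]))
E
```

```text
6.7 [ 438.23163217 -316.31733026   29.52101391] [-3.13892920e+00 -1.00557261e-01  2.17954062e-03] [-3.32627157  0.94712905  4.56101577] [0.03024497 0.48850303 0.02228051] 13.785443638227981
```

View pics/j1.png

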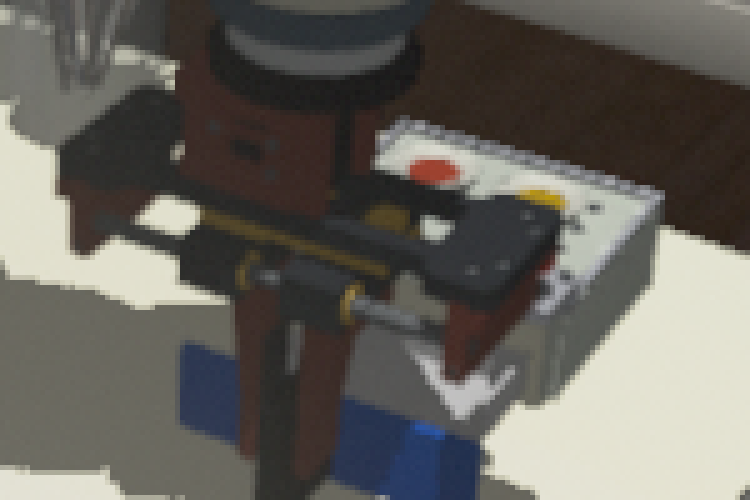

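Emit:
carry_out([
  [[0,0,0],[1,0,0],4],
  [[0,0,0],[2,0.1,0],4],
  [[0,0,0],[3,0.2,0],4],
  [[0,0,0],[4,0.3,0],4],
])

```text
t: 7.08
ee_pos: [443.5, -316.6, 29.5]
orientation: [-3.14, -0.101, 0.0]
ft_force: [-1.4, -0.2, 0.3]
width: 13.7
```

Emit:
carry_out([
  [[0,0,0],[1,-0.5,0],4],
  [[0,0,0],[2.5,-0.7,0],4],
  [[0,0,0],[4,-0.7,0],4],
  [[0,0,0],[5.5,-0.6,0],4],
  [[0,0,0],[7,-0.5,0],4],
  [[0,0,0],[8,-0.5,0],4],
])

```text
t: 7.58
ee_pos: [451.7, -317.2, 29.6]
orientation: [3.14, 0.101, 0.0]
ft_force: [0.8, -0.6, -1.2]
width: 14.0
```

Emit:
carry_out([
  [[0,0,0],[1.5,0,0],4],
  [[0,0,0],[3,0.2,0],4],
  [[0,0,0],[4,0.3,0],4],
  [[0,0,0],[4,0.3,0],4],
  [[0,0,0],[4,0.3,0],4],
])

```text
t: 8.0
ee_pos: [455.4, -316.9, 29.7]
orientation: [-3.14, -0.101, 0.0]
ft_force: [-0.1, -0.2, -2.5]
width: 13.7
```

Emit:
carry_out([
  [[0,0,0],[0,0.4,-0.1],4],
  [[0,0,0],[0,0.8,-0.2],4],
  [[0,0,0],[-0.1,1.2,-0.2],4],
  [[0,0,0],[-0.1,1.6,-0.2],4],
  [[0,0,0],[-0.1,2.0,-0.2],4],
  [[0,0,0],[-0.1,2.0,-0.2],4],
])

```text
t: 8.5
ee_pos: [455.2, -314.8, 29.5]
orientation: [-3.14, -0.1, -0.0]
ft_force: [0.9, 0.1, -0.5]
width: 13.5
```

Emit:
carry_out([
  [[0,0,0],[0,0.4,0],4],
  [[0,0,0],[0,0.8,0],4],
  [[0,0,0],[-0.1,1,0],4],
  [[0,0,0],[-0.1,1,0],4],
])

```text
t: 8.83
ee_pos: [455.2, -313.9, 29.5]
orientation: [3.14, 0.101, 0.0]
ft_force: [-0.4, 0.6, -1.5]
width: 13.6
```

Emit:
carry_out([
  [[0,0,0],[0,0.4,0],4],
  [[0,0,0],[0,0.8,0],4],
  [[0,0,0],[-0.1,1,0],4],
  [[0,0,0],[-0.1,1,0],4],
])

```text
t: 9.17
ee_pos: [455.1, -312.9, 29.5]
orientation: [3.14, 0.101, 0.0]
ft_force: [-0.3, 0.5, -1.7]
width: 13.7
```

Emit:
carry_out([
  [[0,0,0],[0,0.4,0],4],
  [[0,0,0],[0,0.8,0],4],
  [[0,0,0],[-0.1,1,0],4],
  [[0,0,0],[-0.1,1,0],4],
])

```text
t: 9.5
ee_pos: [455.0, -312.2, 29.5]
orientation: [3.14, 0.1, 0.0]
ft_force: [-0.8, -2.4, -1.4]
width: 13.7
```

Emit:
carry_out([
  [[0,0,0],[0,0.4,0],4],
  [[0,0,0],[0,0.8,0],4],
  [[0,0,0],[-0.1,1,0],4],
  [[0,0,0],[-0.1,1,0],4],
])

```text
t: 9.83
ee_pos: [454.9, -311.5, 29.6]
orientation: [3.139, 0.1, 0.001]
ft_force: [-1.2, -5.3, -0.3]
width: 14.3
```

Contact with the left rail begins at about y = -312.8, which agrees with the rail seen in the picture. I'll back off 1.5 mm and advance gently.

Emit:
carry_out([
  [[0,0,0],[0.1,-1,0],4],
  [[0,0,0],[0.2,-2,0],4],
  [[0,0,0],[0.2,-3.3,0],4],
  [[0,0,0],[0.2,-3.3,0],4],
  [[0,0,0],[0.2,-3.3,0],4],
])

```text
t: 10.25
ee_pos: [455.0, -313.9, 29.5]
orientation: [-3.14, -0.101, 0.0]
ft_force: [0.1, 0.3, 0.8]
width: 13.8
```

```bash
python3 - <<'E'
from h import *
o=monitor.get_obs(); print(o['t'],o['ee_pos'],o['orientation'],o['ft_force'],o['moment'],o['width'])
a=save('scene','scene5.png')[:,:,::-1]
cv2.imwrite('pics/k1.png',np.vstack([cv2.resize(a[190:290,340:460],None,fx=6,fy=6,interpolation=3)]))
E
```

```text
10.25 [ 455.03067042 -313.92731059   29.48309014] [-3.13964474e+00 -1.01019984e-01  3.57870497e-04] [0.10876395 0.31975158 0.84852336] [0.15466449 0.05768397 0.04345768] 13.757404460550028
```

View pics/k1.png

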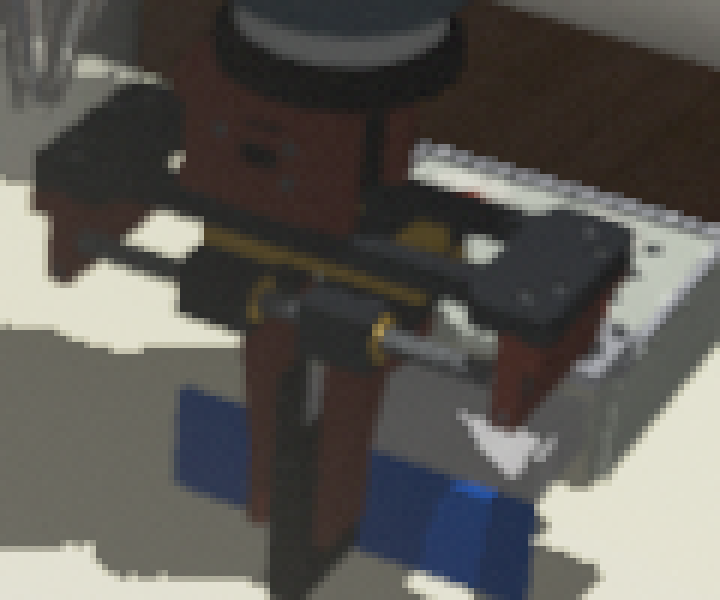

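Emit:
carry_out([
  [[0,0,0],[1.5,-0.2,0],4],
  [[0,0,0],[3,-0.1,0],4],
  [[0,0,0],[4.5,0,0],4],
  [[0,0,0],[6,0.1,0],4],
  [[0,0,0],[7.5,0.2,0],4],
  [[0,0,0],[9,0.3,0],4],
  [[0,0,0],[10.5,0.4,0],4],
])

```text
t: 10.88
ee_pos: [465.7, -313.8, 29.5]
orientation: [-3.14, -0.101, 0.0]
ft_force: [-2.9, 0.2, 2.8]
width: 13.9
```

Emit:
carry_out([
  [[0,0,0],[1,0,0],4],
  [[0,0,0],[2,0.1,0],4],
  [[0,0,0],[3,0.2,0],4],
  [[0,0,0],[4,0.3,0],4],
  [[0,0,0],[4,0.3,0],4],
])

```text
t: 11.3
ee_pos: [469.9, -313.5, 29.5]
orientation: [3.14, 0.101, 0.001]
ft_force: [-1.5, 0.4, 1.6]
width: 13.9
```

Emit:
carry_out([
  [[0,0,0],[1,0,0],4],
  [[0,0,0],[2,0.1,0],4],
  [[0,0,0],[3,0.2,0],4],
  [[0,0,0],[3,0.2,0],4],
])

```text
t: 11.63
ee_pos: [472.9, -313.3, 29.5]
orientation: [3.14, 0.101, 0.001]
ft_force: [-1.6, 0.2, 2.9]
width: 13.4
```

Emit:
carry_out([
  [[0,0,0],[1,0,0],4],
  [[0,0,0],[2,0.1,0],4],
  [[0,0,0],[3,0.2,0],4],
  [[0,0,0],[3,0.2,0],4],
])

```text
t: 11.97
ee_pos: [475.9, -313.1, 29.5]
orientation: [3.14, 0.101, 0.001]
ft_force: [-2.9, -0.7, 2.0]
width: 14.0
```

Emit:
carry_out([
  [[0,0,0],[1,0,0],4],
  [[0,0,0],[2,0.1,0],4],
  [[0,0,0],[3,0.2,0],4],
  [[0,0,0],[4,0.3,0],4],
  [[0,0,0],[4,0.3,0],4],
])

```text
t: 12.38
ee_pos: [479.9, -312.8, 29.5]
orientation: [3.14, 0.101, 0.001]
ft_force: [-2.2, 0.9, 3.2]
width: 13.9
```

Emit:
carry_out([
  [[0,0,0],[1,0,0],4],
  [[0,0,0],[2,0.1,0],4],
  [[0,0,0],[3.5,0.2,0],4],
  [[0,0,0],[5,0.3,0],4],
  [[0,0,0],[5,0.3,0],4],
])

```text
t: 12.8
ee_pos: [485.1, -312.5, 29.5]
orientation: [3.14, 0.101, 0.001]
ft_force: [-1.2, -0.3, 2.9]
width: 13.5
```

Emit:
carry_out([
  [[0,0,0],[1.5,0.1,0],4],
  [[0,0,0],[3,0.2,0],4],
  [[0,0,0],[4.5,0.3,0],4],
  [[0,0,0],[6,0.4,0],4],
  [[0,0,0],[7.5,0.5,0],4],
  [[0,0,0],[9,0.6,0],4],
  [[0,0,0],[10,0.7,0],4],
])

```text
t: 13.38
ee_pos: [494.8, -311.8, 29.5]
orientation: [3.14, 0.101, 0.0]
ft_force: [-3.5, -0.5, 4.9]
width: 14.1
```

Emit:
carry_out([
  [[0,0,0],[1.5,0.1,0],4],
  [[0,0,0],[3,0.2,0],4],
  [[0,0,0],[4.5,0.3,0],4],
  [[0,0,0],[6,0.4,0],4],
  [[0,0,0],[7.5,0.5,0],4],
  [[0,0,0],[9,0.6,0],4],
  [[0,0,0],[10,0.7,0],4],
])

```text
t: 13.97
ee_pos: [504.8, -311.1, 29.5]
orientation: [3.14, 0.1, 0.0]
ft_force: [-3.3, -0.8, 5.1]
width: 14.1
```

Emit:
carry_out([
  [[0,0,0],[1.5,0.1,0],4],
  [[0,0,0],[3,0.2,0],4],
  [[0,0,0],[4.5,0.3,0],4],
  [[0,0,0],[6,0.4,0],4],
  [[0,0,0],[7.5,0.5,0],4],
  [[0,0,0],[9,0.6,0],4],
  [[0,0,0],[10,0.7,0],4],
])

```text
t: 14.55
ee_pos: [514.8, -310.4, 29.5]
orientation: [3.14, 0.101, 0.0]
ft_force: [-3.8, -0.9, 5.0]
width: 13.7
```

Emit:
carry_out([
  [[0,0,0],[1.5,0.1,0],4],
  [[0,0,0],[3,0.2,0],4],
  [[0,0,0],[4.5,0.3,0],4],
  [[0,0,0],[6,0.4,0],4],
  [[0,0,0],[7.5,0.5,0],4],
  [[0,0,0],[9,0.6,0],4],
])

```text
t: 15.05
ee_pos: [523.6, -309.8, 29.5]
orientation: [-3.14, -0.101, 0.0]
ft_force: [-4.0, -0.4, 4.0]
width: 13.6
```

Emit:
carry_out([
  [[0,0,0],[0.7,0,0],4],
  [[0,0,0],[1.4,0.1,0],4],
  [[0,0,0],[2,0.1,0],4],
  [[0,0,0],[2.5,0.2,0],4],
])

```text
t: 15.38
ee_pos: [526.1, -309.6, 29.5]
orientation: [3.14, 0.101, -0.0]
ft_force: [-5.0, -0.2, 3.6]
width: 13.8
```

Emit:
carry_out([
  [[0,0,0],[0.5,0,0],4],
  [[0,0,0],[1,0.1,0],4],
  [[0,0,0],[1.5,0.1,0],4],
  [[0,0,0],[1.5,0.1,0],4],
])

```text
t: 15.72
ee_pos: [527.7, -309.5, 29.5]
orientation: [-3.14, -0.101, -0.0]
ft_force: [-3.1, 0.5, 5.5]
width: 14.0
```

Emit:
carry_out([
  [[0,0,0],[0.5,0,0],4],
  [[0,0,0],[1,0.1,0],4],
  [[0,0,0],[1.5,0.1,0],4],
  [[0,0,0],[1.5,0.1,0],4],
])

```text
t: 16.05
ee_pos: [529.1, -309.4, 29.5]
orientation: [-3.14, -0.1, -0.0]
ft_force: [-4.5, -0.0, 5.3]
width: 14.0
```

Emit:
carry_out([
  [[0,0,0],[0.5,0,0],4],
  [[0,0,0],[1,0.1,0],4],
  [[0,0,0],[1,0.1,0],4],
])

```text
t: 16.3
ee_pos: [530.1, -309.3, 29.5]
orientation: [-3.14, -0.101, -0.0]
ft_force: [-2.5, -0.4, 4.9]
width: 14.0
```

Emit:
carry_out([
  [[0,0,0],[0.5,0,0],4],
  [[0,0,0],[1,0.1,0],4],
  [[0,0,0],[1,0.1,0],4],
])

```text
t: 16.55
ee_pos: [531.1, -309.2, 29.5]
orientation: [3.14, 0.101, 0.0]
ft_force: [-3.3, 0.3, 5.2]
width: 13.5
```

Emit:
carry_out([
  [[0,0,0],[0.5,0,0],4],
  [[0,0,0],[1,0.1,0],4],
  [[0,0,0],[1,0.1,0],4],
])

```text
t: 16.8
ee_pos: [531.7, -309.2, 29.5]
orientation: [-3.14, -0.101, 0.001]
ft_force: [-6.2, -1.6, 7.0]
width: 13.8
```

Emit:
carry_out([
  [[0,0,0],[0.5,0,0],4],
  [[0,0,0],[0.8,0.1,0],4],
  [[0,0,0],[0.8,0.1,0],4],
])

```text
t: 17.05
ee_pos: [531.9, -309.2, 29.6]
orientation: [-3.14, -0.101, 0.003]
ft_force: [-7.5, -1.9, 7.9]
width: 14.1
```

Emit:
carry_out([
  [[0,0,0],[0.4,0,0],4],
  [[0,0,0],[0.8,0.1,0],4],
  [[0,0,0],[0.8,0.1,0],4],
])

```text
t: 17.3
ee_pos: [532.0, -309.2, 29.6]
orientation: [-3.14, -0.102, 0.005]
ft_force: [-10.2, -4.2, 10.7]
width: 14.1
```

```bash
python3 - <<'E'
from h import *
o=monitor.get_obs(); print(o['t'],o['ee_pos'],o['orientation'],o['ft_force'],o['moment'],o['width'])
a=save('scene','scene6.png')[:,:,::-1]
cv2.imwrite('pics/l1.png',np.vstack([cv2.resize(a[190:290,350:470],None,fx=6,fy=6,interpolation=3)]))
E
```

```text
17.3 [ 532.04936239 -309.23714892   29.613892  ] [-3.13979958 -0.10195815  0.00467544] [-10.21816191  -4.1763812   10.71085876] [-0.53385065  1.89029556  0.16673438] 14.122796896608817
```

View pics/l1.png

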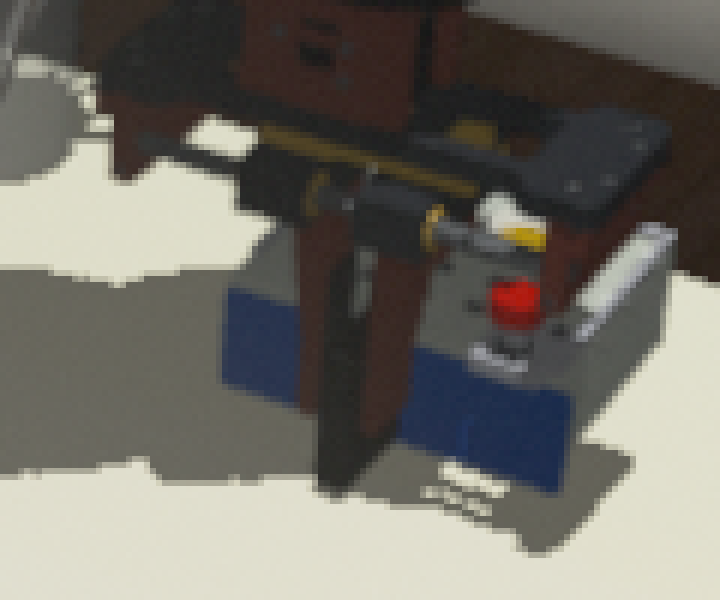

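The plate is flush against the stand, with the red knob still up at l1 (515,300). Releasing and lifting.

Emit:
carry_out([
  [[0,0,0],[-0.6,0,0],6],
  [[0,0,0],[-0.6,0,0],14],
  [[0,0,0],[-0.6,0,0],22],
  [[0,0,0],[-0.6,0,0],28],
  [[0,0,0],[-0.6,0,0],28],
  [[0,0,0],[-0.6,0,10],28],
  [[0,0,0],[-0.6,0,30],28],
  [[0,0,0],[-0.6,0,55],28],
  [[0,0,0],[-0.6,0,80],28],
  [[0,0,0],[-0.6,0,100],28],
])

```text
t: 18.18
ee_pos: [533.8, -309.0, 131.8]
orientation: [3.139, 0.101, 0.003]
ft_force: [0.1, -0.9, 0.1]
width: 28.0
```

Emit:
carry_out([
  [[0,0,0],[-20,20,5],10],
  [[0,0,0],[-50,50,10],0],
  [[0,0,0],[-90,80,10],0],
  [[0,0,0],[-130,100,10],0],
  [[0,0,0],[-150,120,10],0],
  [[0,0,0],[-150,120,10],0],
])

```text
t: 18.68
ee_pos: [375.4, -183.9, 138.7]
orientation: [-3.135, -0.101, 0.011]
ft_force: [-0.7, 0.8, -0.9]
width: 0.6
```

```bash
python3 - <<'E'
from h import *
o=monitor.get_obs(); print(o['t'],o['ee_pos'],o['orientation'],o['ft_force'],o['moment'],o['width'])
a=save('scene','scene7.png')[:,:,::-1]
b=save('top','top7.png')[:,:,::-1]
cv2.imwrite('pics/m1.png',cv2.resize(a[190:290,350:470],None,fx=6,fy=6,interpolation=3))
cv2.imwrite('pics/m2.png',cv2.resize(b[100:200,310:410],None,fx=6,fy=6,interpolation=3))
for n in ('top','scene'):
  for q in('bolt_top','tray','tray_grip'):
    for d in place_of(q,n)[:2]: print(n,q,round(d['confidence'],2),toworld(d['point'],n).round(1))
E
```

```text
18.6833 [ 375.43404    -183.90518292  138.65176162] [-3.13543452 -0.10131342  0.01135351] [-0.68604685  0.77437569 -0.908232  ] [0.0231983  0.05710693 0.00998574] 0.5823492952927498
top bolt_top 0.44 [ 559.1 -353.2   78.3]
top tray 0.68 [ 190.7 -367.2   -0.4]
top tray 0.65 [ 569.3 -308.5   -0.7]
top tray_grip 0.71 [ 532.9 -309.8   43.7]
scene bolt_top 0.53 [ 560.9 -351.8   81.4]
scene bolt_top 0.46 [366.4   9.   -2.7]
scene tray 0.83 [ 5.675e+02 -3.050e+02 -2.000e-01]
scene tray 0.57 [ 196.  -366.1   -2.3]
scene tray_grip 0.85 [ 209.7 -395.2   48.1]
scene tray_grip 0.78 [ 534.7 -311.6   45.6]
```

View pics/m1.png

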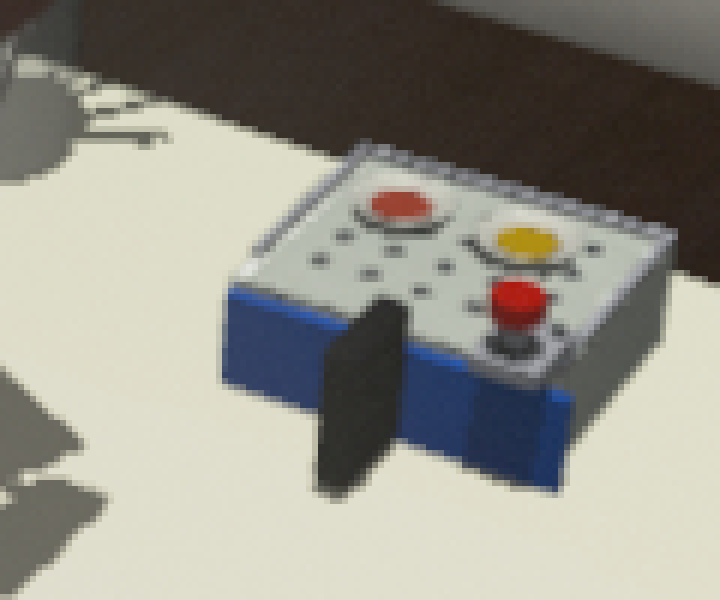

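View pics/m2.png

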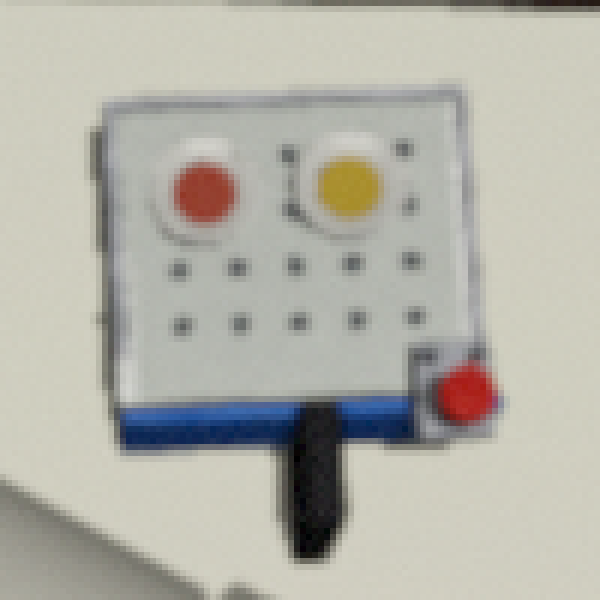

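```bash
python3 - <<'E'
from h import *
im=vision.get_image('top'); 
for n in('top','scene'):
    im=vision.get_image(n).astype(int); m=(im[...,0]>150)&(im[...,1]<50)&(im[...,2]<50)
    ys,xs=np.nonzero(m); 
    c=proj((557,-353,78),n); k=(abs(xs-c[0])<10)&(abs(ys-c[1])<10); print(n,xs[k].mean(),ys[k].mean(),k.sum(),pix((xs[k].mean(),ys[k].mean()),78,n))
o=monitor.get_obs(); print(o['ee_pos'])
E
```

```text
top 387.3478260869565 165.30434782608697 46 [ 558.03007462 -353.0149902    78.        ]
scene 435.9642857142857 238.71428571428572 28 [ 561.52862602 -352.22802251   78.        ]
[ 383.40059639 -189.15393536  139.30871728]
```

Emit:
carry_out([
  [[0,0,0],[25,-24,0],0],
  [[0,0,0],[50,-47,0],0],
  [[0,0,0],[75,-70,0],0],
  [[0,0,0],[100,-93,0],0],
  [[0,0,0],[125,-117,0],0],
  [[0,0,0],[150,-140,0],0],
  [[0,0,0],[170,-160,0],0],
  [[0,0,0],[176,-166,0],0],
  [[0,0,0],[176,-166,0],0],
  [[0,0,0],[176,-166,0],0],
])

```text
t: 20.07
ee_pos: [558.0, -354.2, 138.6]
orientation: [-3.139, -0.1, 0.003]
ft_force: [0.3, -0.6, -0.1]
width: 0.0
```

Emit:
carry_out([
  [[0,0,0],[0,1,-15],0],
  [[0,0,0],[0,1,-30],0],
  [[0,0,0],[0,1,-45],0],
  [[0,0,0],[0,1,-50],0],
  [[0,0,0],[0,1,-52],0],
  [[0,0,0],[0,1,-52],0],
])

```text
t: 20.57
ee_pos: [558.3, -353.1, 87.4]
orientation: [-3.139, -0.101, 0.002]
ft_force: [-0.3, 0.1, -0.2]
width: 0.5
```

```bash
python3 - <<'E'
from h import *
o=monitor.get_obs(); print(o['t'],o['ee_pos'],o['ft_force'])
a=save('scene','scene8.png')[:,:,::-1]
cv2.imwrite('pics/n1.png',cv2.resize(a[190:290,350:470],None,fx=6,fy=6,interpolation=3))
E
```

```text
20.5667 [ 558.32609013 -353.1155418    87.41071412] [-0.31934437  0.13965281 -0.19882867]
```

View pics/n1.png

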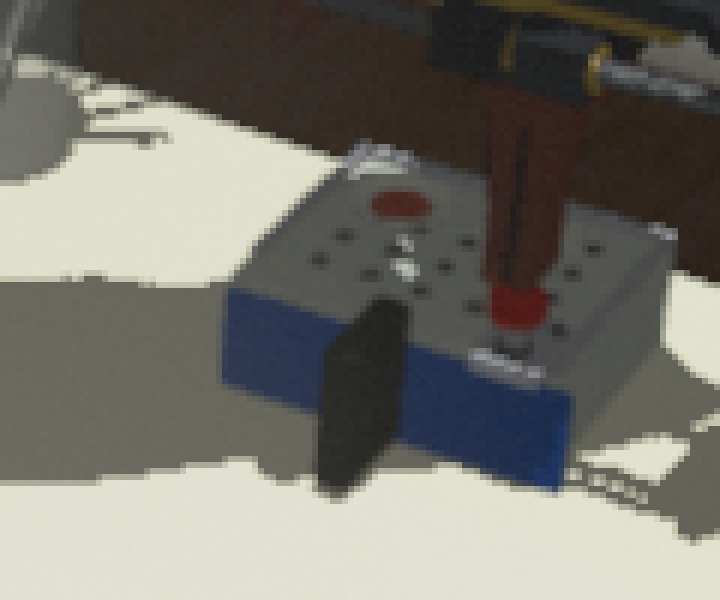

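The closed fingers are over the knob at n1 (517,300). Pressing down.

Emit:
carry_out([
  [[0,0,0],[-1,0,-3],0],
  [[0,0,0],[-1,0,-6],0],
  [[0,0,0],[-1,0,-8],0],
  [[0,0,0],[-1,0,-10],0],
  [[0,0,0],[-1,0,-12],0],
])

```text
t: 21.03
ee_pos: [558.2, -354.0, 75.7]
orientation: [3.14, 0.1, 0.001]
ft_force: [-1.0, 0.1, 2.5]
width: 0.4
```

Emit:
carry_out([
  [[0,0,0],[0,0,-2],0],
  [[0,0,0],[0,0,-4],0],
  [[0,0,0],[0,0,-6],0],
  [[0,0,0],[0,0,-6],0],
])

```text
t: 21.37
ee_pos: [558.1, -353.9, 69.0]
orientation: [-3.14, -0.101, 0.0]
ft_force: [-0.5, 0.8, 0.1]
width: 0.4
```

Emit:
carry_out([
  [[0,0,0],[0,0,-1],0],
  [[0,0,0],[0,0,-2],0],
  [[0,0,0],[0,0,-2.5],0],
  [[0,0,0],[0,0,-2.5],0],
])

```text
t: 21.7
ee_pos: [558.0, -353.9, 66.8]
orientation: [-3.14, -0.101, 0.0]
ft_force: [-0.4, 0.3, 1.8]
width: 0.3
```

Emit:
carry_out([
  [[0,0,0],[0,0,-0.5],0],
  [[0,0,0],[0,0,-1],0],
  [[0,0,0],[0,0,-1],0],
])

```text
t: 21.95
ee_pos: [558.1, -353.9, 66.4]
orientation: [3.14, 0.101, 0.0]
ft_force: [-1.1, 0.8, 4.4]
width: 0.4
```

Emit:
carry_out([
  [[0,0,0],[0,0,-0.5],0],
  [[0,0,0],[0,0,-1],0],
  [[0,0,0],[0,0,-1],0],
])

```text
t: 22.2
ee_pos: [558.2, -354.0, 66.2]
orientation: [3.14, 0.101, 0.0]
ft_force: [-2.8, 1.9, 11.7]
width: 0.3
```

Emit:
carry_out([
  [[0,0,0],[0,0,5],0],
  [[0,0,0],[0,0,20],0],
  [[0,0,0],[0,0,50],0],
  [[0,0,0],[0,0,80],0],
  [[0,0,0],[-30,30,80],0],
  [[0,0,0],[-60,60,80],0],
  [[0,0,0],[-90,90,80],0],
  [[0,0,0],[-120,120,80],0],
  [[0,0,0],[-150,140,80],0],
  [[0,0,0],[-150,140,80],0],
])

```text
t: 23.03
ee_pos: [400.6, -208.8, 144.3]
orientation: [-3.135, -0.102, 0.012]
ft_force: [-0.5, 0.6, 0.4]
width: 0.3
```

```bash
python3 - <<'E'
from h import *
o=monitor.get_obs(); print(o['t'],o['ee_pos'],o['ft_force'])
a=save('scene','scene9.png')[:,:,::-1]
b=save('top','top9.png')[:,:,::-1]
cv2.imwrite('pics/q1.png',cv2.resize(a[190:290,350:470],None,fx=6,fy=6,interpolation=3))
cv2.imwrite('pics/q2.png',cv2.resize(b[100:200,310:410],None,fx=6,fy=6,interpolation=3))
for n in('top','scene'):
    im=vision.get_image(n).astype(int); m=(im[...,0]>150)&(im[...,1]<50)&(im[...,2]<50)
    ys,xs=np.nonzero(m); c=proj((557,-353,68),n); k=(abs(xs-c[0])<10)&(abs(ys-c[1])<10); print(n,xs[k].mean(),ys[k].mean(),k.sum(), proj((557,-353,80),n),proj((557,-353,66),n))
    for q in('bolt_top','tray','dropper','paste','flask'):
        for d in place_of(q,n)[:2]: print(n,q,round(d['confidence'],2),toworld(d['point'],n).round(1))
E
```

```text
23.0333 [ 400.55431916 -208.81778358  144.27473568] [-0.47047472  0.61526239  0.40060609]
top 386.02272727272725 167.52272727272728 44 [387.51591042 165.49876968] [386.30419829 167.64930702]
top bolt_top 0.38 [ 560.8 -356.6   63.4]
top tray 0.77 [ 1.883e+02 -3.671e+02 -2.000e-01]
top tray 0.68 [ 566.1 -306.3   -1.1]
top dropper 0.55 [ 3.019e+02 -2.566e+02 -3.000e-01]
top paste 0.65 [ 318.9 -412.3    1.2]
scene 435.36 244.52 25 [435.34889274 238.93350848] [434.65535    244.85932436]
scene bolt_top 0.58 [ 560.9 -349.3   64.8]
scene tray 0.85 [ 193.4 -367.3   -2.1]
scene tray 0.84 [ 567.3 -305.6   -1.8]
scene dropper 0.77 [ 300.8 -254.4    0.4]
scene paste 0.7 [ 321.3 -406.4    0.7]
scene flask 0.78 [366.6  11.5  -3.6]
```

View pics/q1.png

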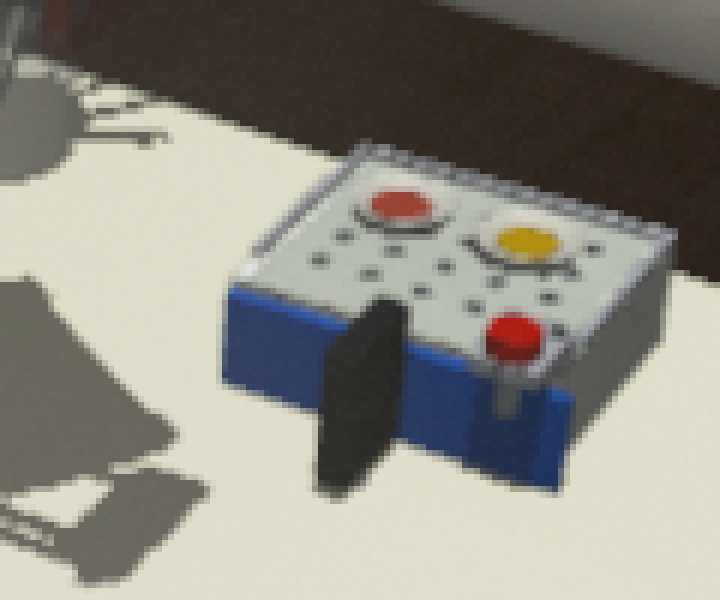

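View pics/q2.png

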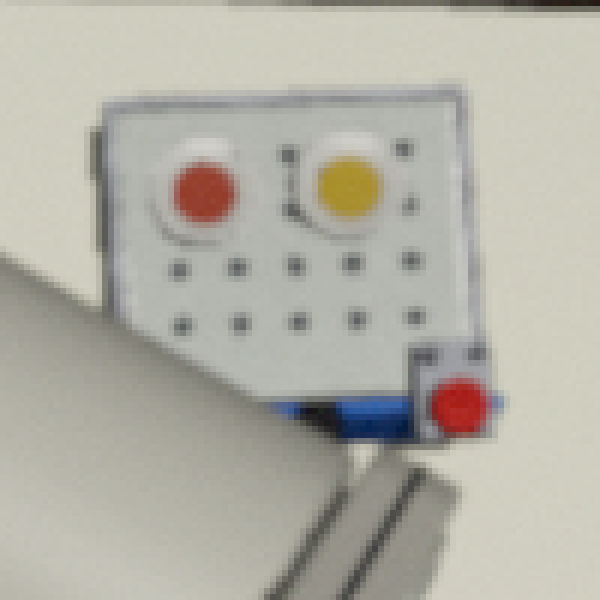

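The knob is down, and its pixels match z = 66 in both cameras. The pin shows in front of the plate at q1 (507,395), the plate is flush and the arm is clear, so I'm handing in.

```bash
python3 -c "
from h import *
print(order.close_job(), monitor.get_obs()['t'])"
```

```text
the job is handed in; nothing more can be done
the job is handed in; nothing more can be done
```

The tray is home with its blue plate flush against the stand, the red-knobbed bolt is down, and I handed the job in at about 23 s; no verdict was given.

- **Finding the rails:** I gripped the tray by its fin, dragged it to the bay mouth and started it about 18 mm deep. I then moved it left until it touched the left rail, at about 5 N. I backed off and advanced along the rails; the drag in was about 1 to 5 N.
- **Seating:** It met the stand where the camera fit said it should, with about 10 N on the wrist at the end, including drag. An 11 N reading earlier came at the bay mouth. I put it down to the tool pressing on the table, because the tray then moved on freely.
- **Bolt:** I pressed it with closed fingers until it stopped firmly (11.7 N) at a fingertip height of 66 mm, then moved the arm clear.

**Last checks:**
- The knob's pixels in both cameras match the down height of 66 mm.
- The pin stands in front of the plate, which looks flush and square.
- The dropper bottle and paste jar are within about 5 mm of where they were.
- The flask was found by the scene camera only, about 5 mm from its start, which is within the network's error. The top camera did not report it in the last check.
- Stand yaw disagreed between the two camera fits (0.071 rad from the top view, 0.034 rad from the scene view). I worked with about 0.066, and the tray ran in without jamming.

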